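# Fit the frosted glass diffuser to the LED wash lamp

## Robot

A 6-joint arm with a two-finger parallel gripper is mounted at the origin on the work surface. World frame = base frame: x ahead of the robot, y to its left, z up, the work surface at z = 0. Lengths are in m, angles in rad, forces in N, time in s.
With the tool pointing down it reaches from about 0.375 to 0.975 m from the base axis. Payload 3.8 kg.
Tool frame: the origin (TCP) lies midway between the tips of the shut fingers; the grasp point (between the pads) lies 19 mm behind it; x points along the fingers, y is the direction in which the jaws open and shut, and the axes are right-handed (so a half turn about x gives the same grasp; the last joint's range is limited). The gripper opens to 88 mm and grips with 3 to 60 N. Pads are 18 mm wide; open, the fingers measure 123 mm over their backs; the gripper's body (75 mm by 187 mm) begins 45 mm behind the grasp point.
Start: joints at [1.307, 0.264, 1.604, -0, 1.274, -0.037], TCP at [0.152, 0.658, 0.214] pointing down, gripper open.
Joint ranges: [-2.63, 2.63], [-0.94, 2.18], [0.31, 2.57], [-1.31, 4.45], [0, 2.66], [-2.55, 2.55]. Speed limits (rad/s): [2.57, 2.57, 3.14, 3.14, 3.14, 3.14].

## Interface

Orientations are given as a rotation vector (axis times angle).
In Python, from cell import manip, inverse_kinematics, cams, order gives the robot as it stands. Calls block until the motion is done:
- manip.move_pose(position, orientation): joint-space move of the TCP to a pose.
- manip.move_linear(position, rate=0.15, rot=None): straight line of the TCP; rot=None keeps the orientation; rate is the mean speed in m/s.
- manip.set_joints(angles): joint-space move.
- manip.set_gripper(opening, force=None): finger opening in m; force is the grip in N (None keeps the last); returns when the fingers have stopped.
- manip.dwell(seconds).
- inverse_kinematics(position, orientation): joint angles nearest the present ones, or None.
- manip.state(): the state.
- cams.capture(name): name is "side" or "top" or "wrist"; returns a dict with "image" (480x640x3 uint8, blue, green, red), "z_map" (480x640 float32, m along the optical axis (not along the pixel's ray), 0 where there is no reading), "intrinsics" (3x3 intrinsics, pixels), "k1" (the pictures are not rectified: a ray, as slopes to the right and down, at radius r is drawn at 1 + k1 r^2 times it, then the intrinsics apply), "position" and "orientation" of the camera in the world; the wrist camera has in their place "T_tool_cam" (4x4, takes a point from camera to tool coordinates, whose origin is the TCP and whose axes are the tool frame's). Camera axes: x right, y down, z forward; pixel columns grow to the right and rows downward; lengths in m; the calibration is good to about 2 mm. A picture is of the moment at which its call begins: read the wrist's pose just before it.
A pose or a line that the arm cannot do raises manip.IKError and nothing moves.
- order.close_job(): hands the job in, once; it reports no verdict.
The state is a dict: "clock": time; "joint_pos": joint angles; "joint_velocities": joint speeds; "tau": joint torques, N m; "tool_pos": TCP position; "tcp_rot": TCP orientation; "contact_force": force on the tool from outside, world axes, zero at the start; "moment": the same for the moment, N m; "gripper_width": finger opening in m.
Only numpy, scipy, OpenCV 4.12 (cv2) and the standard library are available. Lean on these libraries where they do the work, as an engineer would, in place of code of your own. Each camera call takes 0.05 s, during which the arm holds its last target.

## Task

Take the frosted glass diffuser out of the filter tray and fit it to the lamp: slide a short edge of it up the sloping face under the two spring clips, as far as the end stop, so that they ride over its frame and snap down on the glass, then let the lower edge down behind the rim so that the diffuser lies flat and square in its pocket, and let go. Do not force it or shift the lamp's aim, and leave the honeycomb louvre and the things on the table where they are.

Things in the scene. Friction and masses are not known exactly. Their poses are not given: they have to be found in the camera images.
- diffuser_mid (a point): Centre, half-way up, of the loose diffuser: flat insert 100 (its x) x 60 (y) x 10 mm, 0.11 kg: bare aluminium frame 8 mm wide, 10 mm high, round a pane of frosted white glass whose top lies 2.5 mm below the frame's top; flat underside. Starts face up (z up) on the liner of one tray compartment, roughly along the tray's x. Same either way round end for end.
- louvre_mid (a point): Centre of the honeycomb louvre: an insert of the same frame and size, filled with a black grid of cells instead of white glass. It lies in the other compartment of the tray and stays there.
- tray: Fixed plywood filter tray 180 (x) x 316 (y) mm, walls 6 mm thick and 26 mm high, black liner 8 mm above the table. A divider 22 mm high makes two compartments side by side in y, each 168 x 150 mm inside; the diffuser may be in either. Origin on the table under its centre. It stands on the robot's right, the lamp on its left.
- lamp: LED wash lamp fixed to the table: dark grey U bracket, foot 190 x 186 mm, with a finned head (face 168 x 150 mm, 67 mm thick) clamped between knobs that stick out to y = +-113 mm, 92 mm above the table. The head tilts about the line through the knobs, 35 mm behind the face. Origin on the table under the middle of the foot; its x points to the robot's left, within 20 degrees.
- pocket (a point): Centre of the pocket's floor in the lamp's sloping face. z: square out of the face, leaning to the robot's right; x: up the slope, to the clips; y: across. Floor 104 (x) x 65 (y) mm; rim 4 mm high at the lower end (6 mm wide) and sides (inner face flared 3.4 mm outward); end stop 11 mm high at the upper end. Sides cut away for fingers, x = -23..23 (face level with the floor to y = +-75).
- tilt (a joint): Tilt of the lamp's face from level (rad), between 0.42 and 0.62 (24 to 36 degrees); clamped stiffly, not to be changed. The seated diffuser lies on the pocket's floor with its length along the pocket's x, its centre 5 mm out from the floor.
- clip_l (a joint): Lift (rad) of the spring clip at y = +14 mm in the pocket's frame: a smooth steel leaf 8 mm wide hinged beyond the pocket's upper end at x = 84, z = 14.5 mm, reaching back over the pocket at 14.5 mm, then bent down to a V (x = 35.5, underside z = 6.5 mm at rest) and up again as a lead-in ramp of 25 degrees to x = 15, z = 17 mm, flared at 45 degrees to x = 8.5, z = 23.5 mm.
- clip_r (a joint): Lift (rad) of the other spring clip (y = -14 mm), like the first: 0 at rest, about 0.02 with the V down on the glass of a seated diffuser, 0.15 to 0.19 with the frame passing under it just over the rim's height. Each presses with 1.1 N at the V at rest and 1.7 N lifted 0.17 rad; pushing the frame under both takes some 2 to 6 N.
- mixer: Small audio mixer, 160 by 220 by 54 mm, beyond the work; origin under its centre.
- mic: Vocal microphone, 165 mm long, lying on the table beyond the work; origin under its middle.
- tape: Roll of grey tape, 110 mm across and 48 mm high, on the table beyond the work; origin under its centre.
Things that resemble listed ones, but are neither listed nor needed, are in the scene too. What is shaped like the part that bears diffuser_mid but purple or turquoise is not meant.

How it is judged:
By the outcome, as a careful person would: the job done as asked, in the order asked, and still so for the second after the job is handed in, with the robot touching nothing.
It also fails if it takes over 40 s, if anything falls off the work surface, if the arm or the gripper's body presses on something with over 40 N, if the wrist force passes 120 N, or if a joint passes its speed limit or range.

## Working session

There is one attempt and no reset: what is moved stays moved. The work goes in short steps, each a Python script; the robot and the scene stay as the last script left them, time stands still between calls to the robot, and variables do not carry over. Pictures are saved under pics/ and viewed, and the job is handed in when it is done.

```bash
ls; mkdir -p pics; python3 - <<'E'
from cell import manip,cams
import cv2,numpy as np
np.set_printoptions(precision=4,suppress=True)
s=manip.state();print(s)
for n in ["side","top","wrist"]:
    c=cams.capture(n);cv2.imwrite(f"pics/{n}0.png",c["image"])
    np.savez(f"{n}0.npz",**{k:v for k,v in c.items()})
    print(n,{k:v for k,v in c.items() if k not in("image","z_map")})
print(manip.state()["clock"])
E
```

```text
pics
{'clock': 0.0, 'joint_pos': array([ 1.3071,  0.2647,  1.6053, -0.    ,  1.2737, -0.0369]), 'joint_velocities': array([-0.0006, -0.0003, -0.0002,  0.0004, -0.0001,  0.0009]), 'tau': array([  0.0002, -50.2091, -35.6891,   0.0728,   0.0291,  -0.0002]), 'tool_pos': array([0.1516, 0.657 , 0.2126]), 'tcp_rot': array([ 0.1763,  1.5637, -0.1798]), 'contact_force': array([-0.784 ,  0.0866,  0.0472]), 'moment': array([-0.0181, -0.0033, -0.0069]), 'gripper_width': 0.08784510073966316}
side {'intrinsics': array([[551.664 ,   0.    , 319.4872],
       [  0.    , 551.664 , 246.2348],
       [  0.    ,   0.    ,   1.    ]]), 'k1': -0.04938416903985134, 'position': array([0.3274, 0.7703, 1.1219]), 'orientation': array([-0.3404,  2.8233, -1.0674])}
top {'intrinsics': array([[474.9678,   0.    , 320.0496],
       [  0.    , 474.9678, 231.5087],
       [  0.    ,   0.    ,   1.    ]]), 'k1': -0.11194863426556426, 'position': array([ 0.3819, -0.0651,  1.1297]), 'orientation': array([-2.135 ,  2.1275, -0.1961])}
wrist {'intrinsics': array([[371.633 ,   0.    , 325.5385],
       [  0.    , 371.633 , 243.2506],
       [  0.    ,   0.    ,   1.    ]]), 'k1': -0.061879663499234225, 'T_tool_cam': array([[-0.0006, -0.3149,  0.9491, -0.1704],
       [ 1.    ,  0.001 ,  0.001 , -0.0001],
       [-0.0012,  0.9491,  0.3149, -0.0827],
       [ 0.    ,  0.    ,  0.    ,  1.    ]])}
0.15
```

View pics/side0.png

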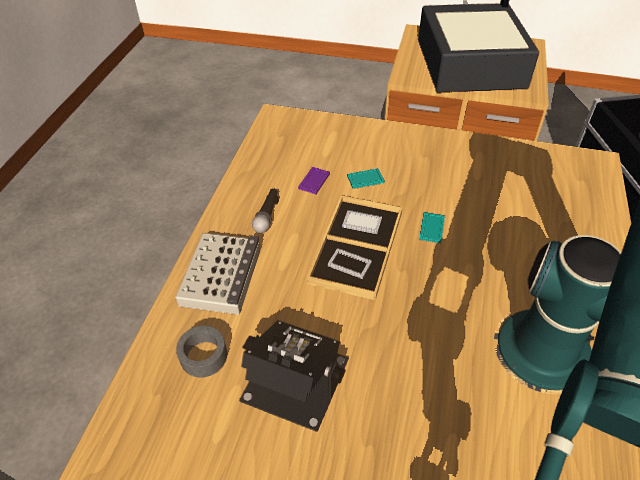

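View pics/top0.png

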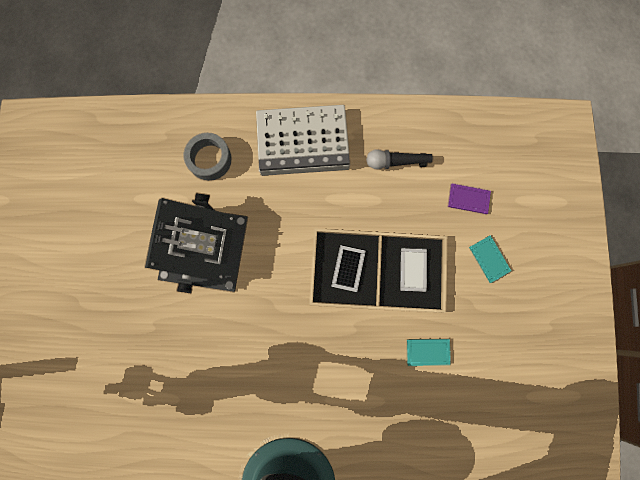

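View pics/wrist0.png

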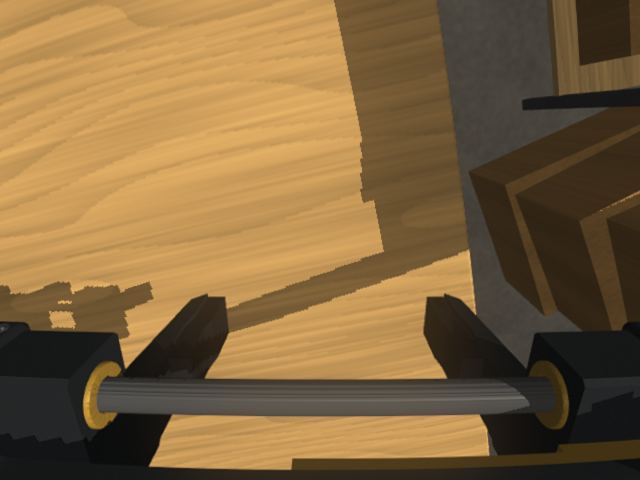

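```bash
cat > h.py <<'E'
import numpy as np,cv2
from scipy.spatial.transform import Rotation as R
np.set_printoptions(precision=4,suppress=True)
def pose(c,tool=None):
    """4x4 world<-cam ; tool=(pos,rotvec) for the wrist"""
    T=np.eye(4)
    if tool is None:
        T[:3,:3]=R.from_rotvec(c["orientation"]).as_matrix();T[:3,3]=c["position"];return T
    T[:3,:3]=R.from_rotvec(tool[1]).as_matrix();T[:3,3]=tool[0]
    return T@c["T_tool_cam"]
def rays(c,px):
    px=np.asarray(px,float).reshape(-1,1,2)
    u=cv2.undistortPoints(px,c["intrinsics"],np.array([float(c["k1"]),0,0,0])).reshape(-1,2)
    return np.c_[u,np.ones(len(u))]
def pts(c,T,px):
    px=np.asarray(px).reshape(-1,2);r=rays(c,px)
    i=np.round(px).astype(int);z=c["z_map"][i[:,1],i[:,0]]
    return (r*z[:,None])@T[:3,:3].T+T[:3,3],z
def plane(c,T,px,h):
    d=rays(c,px)@T[:3,:3].T;o=T[:3,3]
    return o+d*((h-o[2])/d[:,2])[:,None]
def onplane(c,T,px,p0,n):
    d=rays(c,px)@T[:3,:3].T;o=T[:3,3]
    return o+d*(((p0-o)@n)/(d@n))[:,None]
def project(c,T,P):
    q=(np.asarray(P)-T[:3,3])@T[:3,:3];u=q[:,:2]/q[:,2:];r2=(u**2).sum(1)[:,None]
    u=u*(1+float(c["k1"])*r2);K=c["intrinsics"]
    return np.c_[u[:,0]*K[0,0]+K[0,2],u[:,1]*K[1,1]+K[1,2]]
E
python3 - <<'E'
from h import *
for n in["top","side"]:
    c=dict(np.load(n+"0.npz"));T=pose(c)
    im=c["image"].astype(int);mn=im.min(2);sp=im.max(2)-mn
    m=((mn>130)&(sp<40)).astype(np.uint8)
    N,l,st,ce=cv2.connectedComponentsWithStats(m)
    for i in range(1,N):
        if 60<st[i,4]<6000: print(n,st[i],ce[i],pts(c,T,ce[i])[0])
c=dict(np.load("top0.npz"));T=pose(c)
for p in[(197,245),(168,245),(225,245),(205,240),(414,270),(348,268),(315,232),(446,235),(443,310),(380,320),(316,303),(202,200),(184,287)]:
    print(p,*pts(c,T,p))
E
```

```text
top [428  28  27  23 151] [438.7086  40.9272] [[ 1.5905 -0.6055 -0.7567]]
top [228  46  43  30 447] [249.0134  60.0604] [[ 1.4777  0.2365 -0.7454]]
top [ 268   56   90   37 1166] [306.1938  82.2676] [[ 1.3659 -0.0147 -0.737 ]]
top [348  66  16  11  75] [355.08    71.6267] [[ 1.4296 -0.2268 -0.7575]]
top [246  73  20  12  83] [256.9398  77.9277] [[ 1.3965  0.2    -0.7556]]
top [368  78  65  16 497] [400.4748  87.7304] [[ 1.3493 -0.4207 -0.7456]]
top [ 256  105   92   54 3436] [300.7378 130.1714] [[ 0.8273 -0.0237  0.0419]]
top [367 150  16  17 191] [373.5131 158.1675] [[ 0.7546 -0.1987  0.0483]]
top [332 245  33  47 433] [348.2055 268.3672] [[ 0.4941 -0.1382  0.0142]]
top [ 401  248   26   44 1085] [413.3963 269.423 ] [[ 0.4916 -0.2924  0.0162]]
side [409 104  30   7  99] [423.5152 107.3838] [[ 0.4012 -1.0808 -0.12  ]]
side [487 115  32   8 121] [502.281  118.1157] [[ 0.1016 -1.0823 -0.1221]]
side [342 211  40  23 614] [361.6726 221.7785] [[ 0.494  -0.2898  0.0166]]
side [252 217  16  15 168] [259.4464 223.994 ] [[ 0.7567 -0.1888  0.048 ]]
side [328 249  43  30 336] [349.0625 263.5685] [[ 0.4961 -0.1323  0.0186]]
side [176 295  61  12 107] [205.6075 301.1028] [[0.8047 0.0829 0.0433]]
(197, 245) [[0.5332 0.1964 0.1143]] [1.0247]
(168, 245) [[0.5268 0.2477 0.155 ]] [0.9832]
(225, 245) [[0.5372 0.1399 0.0898]] [1.0499]
(205, 240) [[0.5449 0.1802 0.1107]] [1.0304]
(414, 270) [[ 0.49   -0.2934  0.018 ]] [1.1146]
(348, 268) [[ 0.4949 -0.1377  0.0143]] [1.1182]
(315, 232) [[ 0.578  -0.0596  0.0297]] [1.1174]
(446, 235) [[ 0.5778 -0.3796 -0.0036]] [1.1519]
(443, 310) [[ 0.396  -0.3577  0.025 ]] [1.0915]
(380, 320) [[ 0.3736 -0.2133  0.0008]] [1.1106]
(316, 303) [[ 0.4124 -0.0627  0.0306]] [1.0872]
(202, 200) [[0.6361 0.1926 0.1051]] [1.052]
(184, 287) [[0.4423 0.2228 0.1068]] [1.0159]
```

```bash
python3 - <<'E'
from h import *
from cell import manip,inverse_kinematics
xl=np.array([.153,.988,0]);xl/=np.linalg.norm(xl)
for th in(.54,):
    xp=xl*np.cos(th)+np.array([0,0,np.sin(th)]);zp=-xl*np.sin(th)+np.array([0,0,np.cos(th)]);yp=np.cross(zp,xp)
    pc=np.array([.539,.19,.115])
    for s in(1,-1):
        tx=-zp;ty=s*yp;tz=np.cross(tx,ty);M=np.c_[tx,ty,tz];rv=R.from_matrix(M).as_rotvec()
        print(s,"tool z along pocket x:",tz@xp)
        for off in[(0,0,0),(-.1,0,.03),(-.1,0,.1),(-.1,0,.15),(0,0,.15),(0,0,.08)]:
            p=pc+off[0]*xp+off[2]*zp
            print(off,inverse_kinematics(p,rv))
# grasp
for s in(1,-1):
    tx=np.array([0,0,-1.]);ty=np.array([0,s*1.,0]);M=np.c_[tx,ty,np.cross(tx,ty)]
    rv=R.from_matrix(M).as_rotvec()
    print(s,inverse_kinematics([.49,-.291,.0105],rv),inverse_kinematics([.49,-.291,.12],rv))
E
```

```text
1 tool z along pocket x: 1.0000000000000004
(0, 0, 0) None
(-0.1, 0, 0.03) None
(-0.1, 0, 0.1) None
(-0.1, 0, 0.15) None
(0, 0, 0.15) None
(0, 0, 0.08) None
-1 tool z along pocket x: -1.0000000000000004
(0, 0, 0) [-0.04    0.1013  2.0958  0.6582  0.9884 -0.2698]
(-0.1, 0, 0.03) [-0.2401  0.1255  2.1258  0.6354  1.0412 -0.4573]
(-0.1, 0, 0.1) [-0.3109  0.0511  2.077   0.5827  1.1753 -0.4315]
(-0.1, 0, 0.15) [-0.3607  0.0108  2.0314  0.5547  1.2709 -0.4212]
(0, 0, 0.15) [-0.1923 -0.0474  1.9889  0.5671  1.2742 -0.2291]
(0, 0, 0.08) [-0.1209  0.0105  2.0489  0.601   1.1401 -0.2406]
1 [-0.5796  0.2764  2.0013  0.      0.8639 -2.1504] [-0.5796  0.1441  1.9281  0.      1.0693 -2.1504]
-1 [-0.5796  0.2764  2.0013 -0.      0.8639  0.9912] [-0.5796  0.1441  1.9281 -0.      1.0693  0.9912]
```

```bash
python3 - <<'E'
from h import *
from cell import manip,inverse_kinematics,cams
xl=np.array([.153,.988,0]);xl/=np.linalg.norm(xl);th=.54
xp=xl*np.cos(th)+np.array([0,0,np.sin(th)]);zp=-xl*np.sin(th)+np.array([0,0,np.cos(th)]);yp=np.cross(zp,xp)
pc=np.array([.539,.19,.115]);M=np.c_[-zp,-yp,-xp];rv=R.from_matrix(M).as_rotvec()
manip.move_pose(pc+.075*zp,rv)
s=manip.state();c=cams.capture("wrist")
np.savez("lamp.npz",tp=s["tool_pos"],tr=s["tcp_rot"],**c);cv2.imwrite("pics/lamp.png",c["image"])
print(s["clock"],s["joint_pos"],s["joint_velocities"],s["tool_pos"],s["contact_force"])
E
```

```text
2.4667 [-0.1145  0.0155  2.0522  0.6041  1.1306 -0.2419] [ 0.0046  0.0019 -0.0015 -0.0029  0.0002 -0.0005] [0.5331 0.1526 0.1795] [ 0.3647 -0.2347 -0.0685]
```

View pics/lamp.png

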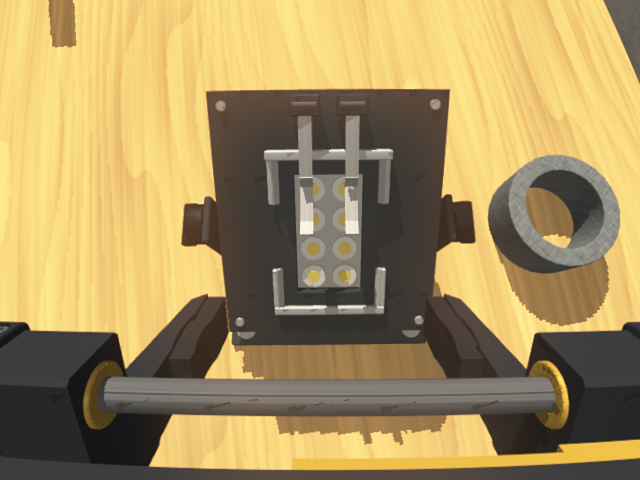

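```bash
python3 - <<'E'
from h import *
c=dict(np.load("lamp.npz"));T=pose(c,(c["tp"],c["tr"]))
g=[(x,y) for y in range(110,320,4) for x in list(range(228,262,3))+list(range(398,430,3))]
P,z=pts(c,T,g)
ok=z>0;P=P[ok]
m=P.mean(0)
for k in range(4):
    m=P.mean(0);n=np.linalg.svd(P-m)[2][2];n*=np.sign(n[2]);r=(P-m)@n;P=P[abs(r)<max(.001,2.5*r.std())]
print(len(P),"n",n,"rms",r.std(),"tilt",np.arccos(n[2]),"yaw",np.arctan2(-n[0],-n[1]))
zp=n;xl=-np.array([n[0],n[1],0]);xl/=np.linalg.norm(xl);yp=np.cross([0,0,1],xl);xp=np.cross(yp,zp)
F=np.c_[xp,yp,zp]
np.savez("plane.npz",m=m,F=F)
def loc(px,h=0):return (onplane(c,T,px,m+h*zp,zp)-m)@F*1000
cor=loc([(207.5,91),(449.5,90),(436,343),(234,345.5)]);print("corners\n",cor)
for a,b in((0,1),(1,2),(2,3),(3,0)):print(np.linalg.norm(cor[a]-cor[b]),end=" ")
print()
im=c["image"];big=cv2.resize(im[135:330,250:410],None,fx=4.5,fy=3,interpolation=cv2.INTER_NEAREST)
big=cv2.resize(im[135:330,250:410],None,fx=3,fy=3,interpolation=cv2.INTER_NEAREST);cv2.imwrite("pics/crop.png",big)
g=im.max(2)
print("row profile col 290 ",g[140:215:1,275][:40]);print(g[255:320,285])
E
```

```text
1178 n [-0.0724 -0.5059  0.8596] rms 0.0006165649139525389 tilt 0.5363632054189296 yaw 0.14209396779071254
corners
 [[ 80.1219  70.634    0.    ]
 [ 79.6785 -77.9368  -0.    ]
 [-99.3987 -84.4336  -0.    ]
 [-99.7911  69.178    0.    ]]
148.57141066548627 179.19507156490377 153.61203707315033 179.91889579276798 
row profile col 290  [ 69  68  69  67  66  66  66  65  64 111 227 250 210 172 167 164 160 156
 152 144 111 111 112 112 111 112 112 112 111 111 111 111 112 112 112 111
 111 111 111 112]
[ 59  60  59  59  60  59  60  60  60  59  58  58  58  58  57  58  57  58
  58  58  57  58  57  57  56  56  57  57  57  56  57  56  55  56  54  50
  51  50  50  51  53  56  58  57  56  53  54  56  55  58 103 188 244 238
 167 127 136 151 151 121  63  49  51  52  52]
```

View pics/crop.png

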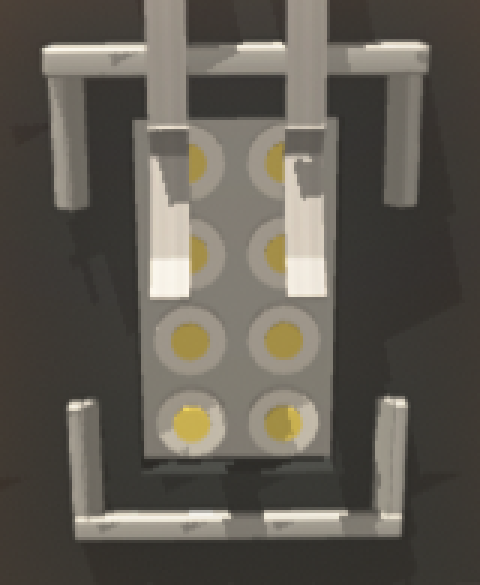

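```bash
python3 - <<'E'
from h import *
c=dict(np.load("lamp.npz"));T=pose(c,(c["tp"],c["tr"]))
d=np.load("plane.npz");m=d["m"];F=d["F"];zp=F[:,2]
def loc(px,h=0):return (onplane(c,T,px,m+h*zp,zp)-m)@F*1000
print("cam",(T[:3,3]-m)@F)
print("stop inner top edge z11",loc([(272,159.7),(290,159.7),(325,159.3),(385,159.3)],.011))
print("stop ends z11",loc([(264.3,155),(392.7,154)],.011))
print("low rim inner z0",loc([(285,304.7),(370,304.5)],0),"\n z4",loc([(285,308.5),(370,308.2)],.004))
print("low rim outer z4/z0",loc([(285,314.5),(370,314)],.004))
print("low rim ends z4",loc([(275,311),(384,311)],.004))
print("clip tips z23.5",loc([(306.5,234),(351.5,234)],.0235))
print("upper side rims outer,lower end",loc([(267.5,204),(389,203)],.004)) 
im=c["image"].max(2)
for r in(190,200,275,285,290): print(r,im[r,264:290],im[r,370:396])
for col in(270,285,322,330,366,388):print(col,"top",im[146:164,col],"bot",im[300:318,col])
# depth check of rim heights
for p in[(290,156),(325,156),(335,312),(300,312),(330,165),(290,295)]:
    P,z=pts(c,T,p);print(p,(P-m)@F*1000)
E
```

```text
cam [ 0.0604 -0.0004  0.2422]
stop inner top edge z11 [[ 38.9328  31.3937  11.    ]
 [ 38.8064  20.3734  11.    ]
 [ 38.8444  -1.0283  11.    ]
 [ 38.6266 -37.7825  11.    ]]
stop ends z11 [[ 41.8166  35.961   11.    ]
 [ 41.8019 -42.3823  11.    ]]
low rim inner z0 [[-65.4124  28.8314  -0.    ]
 [-65.8864 -32.9311  -0.    ]] 
 z4 [[-66.3733  28.4813   4.    ]
 [-66.7644 -32.4886   4.    ]]
low rim outer z4/z0 [[-71.2218  28.6942   4.    ]
 [-71.4576 -32.6391   4.    ]]
low rim ends z4 [[-68.3347  35.7671   4.    ]
 [-69.1628 -42.6737   4.    ]]
clip tips z23.5 [[ -4.9697  10.7291  23.5   ]
 [ -5.221  -16.9113  23.5   ]]
upper side rims outer,lower end [[  9.8699  36.7104   4.    ]
 [  9.8518 -42.6297   4.    ]]
190 [ 62  62  60  79 148 161 158 154 142 118 110 111 111 111 110  70  54  54
  55  54  55  54  55  53  55  55] [ 53  52  54  54  54  53  52  60  96 111 111 110 110 111 114 122 129 129
 123  94  55  51  52  52  53  54]
200 [ 60  60  59  65 124 156 159 156 140 134 116 110 111 112 111  86  59  53
  53  54  54  54  55  54  54  54] [ 53  53  52  52  53  53  52  63 110 112 111 111 
[... 1178 characters left out ...]
top [ 65  62  58 122 244 225 177 168 165 161 156 154 152 123  68  55  57  57] bot [ 52  50  50  50  51  72  98 114 127 128 127 126 126 123  99  54  49  50]
366 top [ 57  56  59  91 125 175 174 166 162 158 139 133 131 110  65  54  55  54] bot [ 50  50  50  48  56  92 118 119 125 127 126 127 126 107  67  49  49  49]
388 top [ 64  64 109 221 240 204 165 156 154 157 156 152 142 115 126 130 130 129] bot [55 57 58 57 57 57 57 58 56 54 53 52 52 54 57 57 57 57]
(290, 156) [[41.0897 20.2333 11.7023]]
(325, 156) [[40.8183 -1.0447 10.8854]]
(335, 312) [[-69.9005  -7.3842   3.3131]]
(300, 312) [[-69.6535  17.8617   3.3153]]
(330, 165) [[34.2496 -4.233   0.6596]]
(290, 295) [[-57.6132  24.8836   0.0932]]
```

```bash
python3 - <<'E'
from h import *
d=np.load("plane.npz");m=d["m"];F=d["F"]
O=m+F@np.array([-.0137,-.0032,0]);print("pocket",O)
np.savez("pocket.npz",O=O,F=F)
ims=[]
for n in("top","side"):
    c=dict(np.load(n+"0.npz"));T=pose(c)
    P=O+np.array([[52,32.5,11],[52,-32.5,11],[-52,-32.5,4],[-52,32.5,4],[8.5,14,23.5],[8.5,-14,23.5]])/1000@F.T
    q=project(c,T,P);print(n,q)
    x0,y0=q.mean(0).astype(int)-[60,50]
    big=cv2.resize(c["image"][y0:y0+100,x0:x0+120],None,fx=6,fy=6,interpolation=cv2.INTER_NEAREST)
    for p in q: cv2.circle(big,tuple(int(v) for v in (p-[x0,y0])*6+3),4,(0,0,255),1)
    ims.append(big[:, :]);cv2.imwrite(f"pics/chk_{n}.png",big)
    # depth on face side zones
    g=O+np.array([[x,y,0] for x in range(-60,60,5) for y in(-60,-55,-50,50,55,60)])/1000@F.T
    w,z=pts(c,T,project(c,T,g));r=((w-O)@F)[:,2];print(n,"face offset median mm",np.median(r)*1000,np.percentile(r,[20,80])*1000)
E
```

```text
pocket [0.541  0.1944 0.1217]
top [[171.9684 250.7293]
 [177.9839 220.4663]
 [223.1019 231.2805]
 [217.8398 260.1623]
 [195.3253 245.9155]
 [197.8011 232.9589]]
top face offset median mm 0.3331171821204285 [-1.1912  2.0224]
side [[302.509  356.4588]
 [272.9995 345.9897]
 [291.9965 328.7098]
 [319.4095 338.0806]
 [302.9481 339.0635]
 [290.564  334.7848]]
side face offset median mm 1.1756886325414615 [-0.1267  2.345 ]
```

View pics/chk_top.png

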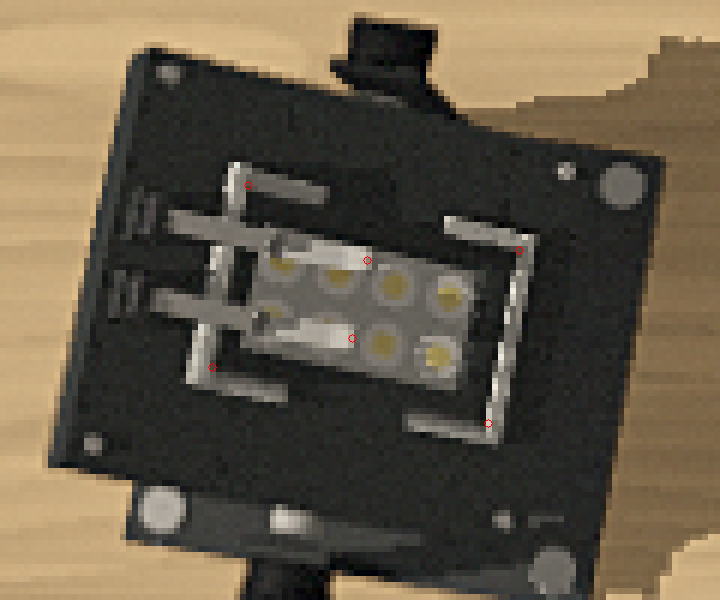

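View pics/chk_side.png

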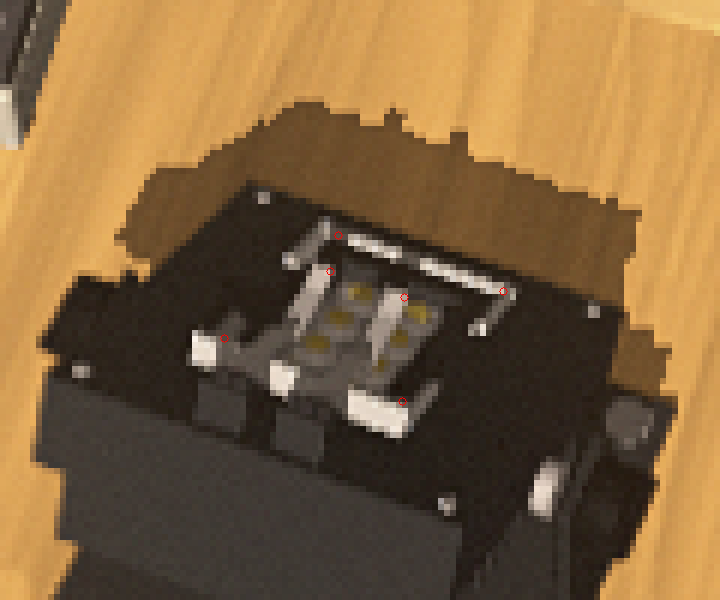

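```bash
python3 - <<'E'
from h import *
from cell import manip,inverse_kinematics,cams
c=dict(np.load("top0.npz"));T=pose(c)
im=c["image"].astype(int);mn=im.min(2);m=((mn>130)&(im.max(2)-mn<40)).astype(np.uint8)
m[:, :390]=0;m[:, 440:]=0;m[:240]=0;m[300:]=0
ct=max(cv2.findContours(m,0,cv2.CHAIN_APPROX_NONE)[0],key=cv2.contourArea)
W=plane(c,T,ct.reshape(-1,2),.018)
r=cv2.minAreaRect((W[:,:2]*1000).astype(np.float32));print(r)
b=cv2.boxPoints(r);e=[b[1]-b[0],b[2]-b[1]];L=max(e,key=np.linalg.norm);L=L*np.sign(L[0]);a=np.arctan2(L[1],L[0]);print("ang",np.degrees(a))
ctr=np.array(r[0])/1000
M=np.c_[[0,0,-1],[np.sin(a),-np.cos(a),0],[-np.cos(a),-np.sin(a),0]];print(np.linalg.det(M))
rv=R.from_matrix(M).as_rotvec()
manip.move_pose([ctr[0],ctr[1],.12],rv)
s=manip.state();c=cams.capture("wrist")
np.savez("tray.npz",tp=s["tool_pos"],tr=s["tcp_rot"],a=a,**c);cv2.imwrite("pics/tray.png",c["image"])
print(s["clock"],s["joint_pos"],s["tool_pos"],s["contact_force"])
E
```

```text
((491.4887390136719, -292.1810607910156), (59.96674728393555, 100.34354400634766), 88.1115493774414)
ang -1.8884554
1.0000000127836906
4.0917 [-0.579   0.1475  1.9244  0.0006  1.07    1.0234] [ 0.4917 -0.2914  0.12  ] [0.6187 0.3078 0.1597]
```

View pics/tray.png

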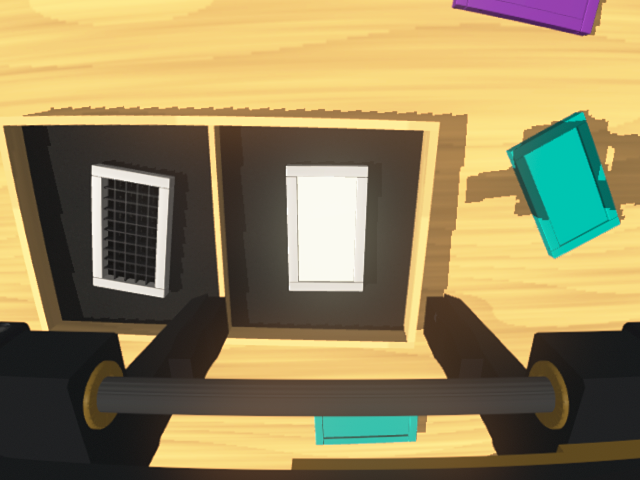

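```bash
python3 - <<'E'
from h import *
c=dict(np.load("tray.npz"));T=pose(c,(c["tp"],c["tr"]))
im=c["image"].astype(int);m=((im.min(2)>110)).astype(np.uint8);m[:,:240]=0;m[:,400:]=0;m[:140]=0;m[315:]=0
ct=max(cv2.findContours(m,0,cv2.CHAIN_APPROX_NONE)[0],key=cv2.contourArea)
q=ct.reshape(-1,2);print(q.min(0),q.max(0))
W=plane(c,T,q,.018)
r=cv2.minAreaRect((W[:,:2]*1000).astype(np.float32));print(r)
P,z=pts(c,T,[(327,172),(327,286),(292,230),(362,230),(327,230),(250,230),(400,200)]);print(P)
E
```

```text
[286 165] [367 291]
((492.3283386230469, -291.5694274902344), (60.10049819946289, 100.28617095947266), 87.76213073730469)
[[ 0.5374 -0.2938  0.0181]
 [ 0.4465 -0.2911  0.0177]
 [ 0.4945 -0.2659  0.0189]
 [ 0.4925 -0.3192  0.0175]
 [ 0.4925 -0.2925  0.0147]
 [ 0.4923 -0.2313  0.0078]
 [ 0.5128 -0.3497  0.0071]]
```

```bash
python3 - <<'E'
from h import *
from cell import manip,inverse_kinematics,cams
a=np.radians(-2.24);ux=np.array([np.cos(a),np.sin(a),0])
M=np.c_[[0,0,-1],[np.sin(a),-np.cos(a),0],[-np.cos(a),-np.sin(a),0]];rv=R.from_matrix(M).as_rotvec()
p=np.array([.4923,-.2916,0])-.004*ux
manip.move_linear(p+[0,0,.0108],rate=.12,rot=rv)
s=manip.state();print(s["clock"],s["tool_pos"],s["contact_force"])
manip.set_gripper(.05,force=30)
s=manip.state();print(s["clock"],s["gripper_width"],s["tool_pos"],s["contact_force"],s["moment"])
manip.move_linear(p+[0,0,.12],rate=.15)
s=manip.state();c=cams.capture("wrist")
np.savez("held.npz",tp=s["tool_pos"],tr=s["tcp_rot"],**c);cv2.imwrite("pics/held.png",c["image"])
print(s["clock"],s["gripper_width"],s["tool_pos"],s["contact_force"],s["moment"])
E
```

```text
5.2 [ 0.4891 -0.2919  0.0116] [ 0.2797 -1.0608 -0.7093]
5.9083 0.05002684922315736 [ 0.4883 -0.2914  0.0108] [-0.4437  0.9148 -1.3005] [-0.0525  0.1574  0.0123]
6.7833 0.050003349291698196 [ 0.4876 -0.291   0.1191] [-0.016   0.4133  0.5964] [ 0.0306  0.1605 -0.0507]
```

View pics/held.png

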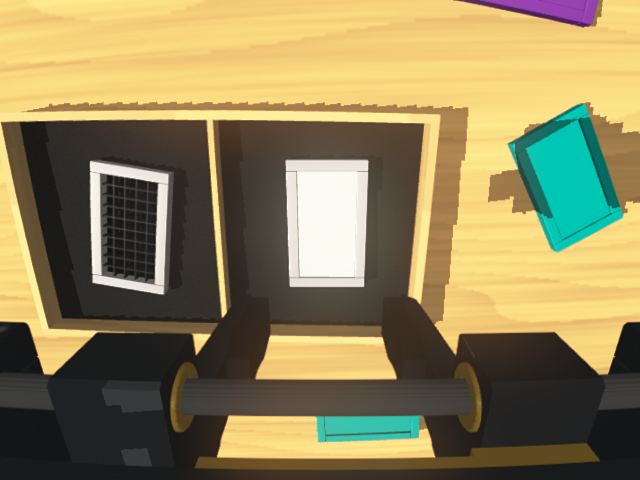

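```bash
python3 - <<'E'
from h import *
c=dict(np.load("held.npz"));T=pose(c,(c["tp"],c["tr"]))
im=c["image"].astype(int);m=((im.min(2)>110)).astype(np.uint8);m[:,:240]=0;m[:,400:]=0;m[:140]=0;m[315:]=0
ct=max(cv2.findContours(m,0,cv2.CHAIN_APPROX_NONE)[0],key=cv2.contourArea)
W=plane(c,T,ct.reshape(-1,2),.018)
print(cv2.minAreaRect((W[:,:2]*1000).astype(np.float32)))
print(c["tr"])
# finger points in tool frame
for n in("held","tray"):
    c=dict(np.load(n+".npz"));K=c["T_tool_cam"]
    for row in(298,302,306,315,325,340,350):
        o=[]
        for col in range(180,470,1):
            r=rays(c,[(col,row)])*c["z_map"][row,col];p=(r@K[:3,:3].T+K[:3,3])[0]
            if c["z_map"][row,col]>0 and p[0]<.01: o.append(np.r_[col,p*1000])
        o=np.array(o)
        if len(o): 
            L=o[o[:,2]<0];Rr=o[o[:,2]>0]
            print(n,row,"L inner",L[-1] if len(L) else None,"R inner",Rr[0] if len(Rr) else None)
E
```

```text
((492.26275634765625, -291.58306884765625), (60.20391845703125, 99.18648529052734), 87.8410873413086)
[-2.1998  0.0421  2.2027]
held 298 L inner [268.     -24.661  -25.0536  -7.8974] R inner [383.     -24.1926  25.1196  -7.7396]
held 302 L inner [268.     -24.6019 -25.1617  -5.9228] R inner [383.     -25.1488  25.0575  -6.2848]
held 306 L inner [268.     -26.0698 -25.0062  -4.7419] R inner [383.     -26.132   24.9906  -4.8539]
held 315 L inner [269.     -24.3212 -25.0915   0.6654] R inner [382.     -24.1504  25.1264   0.681 ]
held 325 L inner [269.     -26.6758 -24.9384   4.34  ] R inner [382.     -24.9915  25.2487   5.2633]
held 340 L inner [267.     -32.9267 -25.0896   7.9853] R inner [384.     -33.2687  25.0627   7.6798]
held 350 L inner [265.     -37.7231 -25.3146   9.7495] R inner [386.     -37.9058  25.3262   9.5387]
tray 298 L inner [225.     -25.856  -43.578   -8.3891] R inner [426.     -25.1061  43.768   -8.147 ]
tray 302 L inner [225.     -25.9286 -43.7287  -6.4917] R inner [426.     -25.6144  43.7924  -6.4664]
tray 306 L inner [226.     -24.249  -43.9678  -3.6512] R inner [425.     -24.5996  43.8353  -3.9764]
tray 315 L inner [226.     -24.482  -44.2983   0.717 ] R inner [425.     -25.4613  43.9845   0.0248]
tray 325 L inner [227.     -25.9008 -43.8712   4.9576] R inner [424.     -25.3346  44.039    5.1531]
tray 340 L inner [225.     -30.5968 -44.0073   9.6835] R inner [426.     -30.468   44.0613   9.6212]
tray 350 L inner [220.     -38.3539 -44.1329   9.5299] R inner [431.     -38.7406  44.027    9.1153]
```

```bash
python3 - <<'E'
import cv2
for n in("tray","held"):
    im=cv2.imread(f"pics/{n}.png")[285:400,120:460];im=cv2.convertScaleAbs(im,alpha=2.5,beta=20)
    cv2.imwrite(f"pics/{n}_f.png",cv2.resize(im,None,fx=2.3,fy=2.3))
E
```

```text
(no output)
```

View pics/held_f.png

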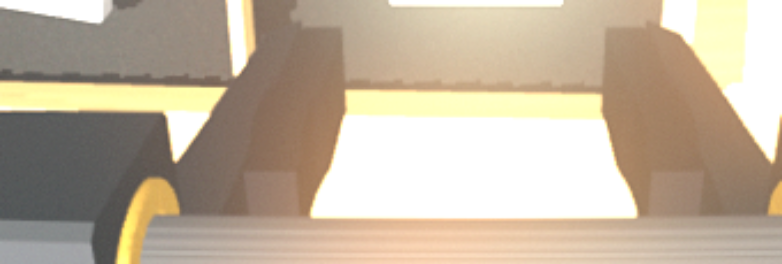

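```bash
python3 - <<'E'
from h import *
c=dict(np.load("held.npz"));K=c["T_tool_cam"]
for row in(290,294,297,300,305,312,320,328,333,338):
    print(row,[int(1000*c["z_map"][row,x]) for x in range(236,282,3)])
for row in(300,312,320,330,345):
    px=[(x,row) for x in range(200,280,8)];r=rays(c,px);z=np.array([c["z_map"][row,x] for x,_ in px])
    print(row,((r*z[:,None])@K[:3,:3].T+K[:3,3]).round(3).tolist())
im=c["image"][285:345,230:290];cv2.imwrite("pics/f2.png",cv2.resize(cv2.convertScaleAbs(im,alpha=3),None,fx=9,fy=9,interpolation=cv2.INTER_NEAREST))
E
```

```text
290 [309, 309, 309, 310, 309, 309, 309, 310, 309, 309, 310, 309, 308, 310, 309, 309]
294 [310, 309, 311, 310, 312, 312, 311, 311, 311, 311, 309, 310, 311, 310, 311, 310]
297 [312, 157, 157, 158, 158, 312, 162, 162, 161, 162, 161, 311, 309, 310, 312, 312]
300 [154, 155, 154, 156, 157, 159, 158, 157, 158, 158, 159, 313, 312, 312, 312, 312]
305 [150, 152, 150, 151, 154, 154, 155, 155, 156, 153, 156, 315, 314, 313, 312, 315]
312 [145, 144, 144, 148, 148, 147, 148, 147, 147, 149, 155, 316, 316, 317, 316, 317]
320 [138, 140, 142, 142, 141, 141, 141, 142, 142, 148, 157, 164, 318, 319, 319, 319]
328 [137, 136, 137, 137, 136, 137, 135, 139, 142, 148, 156, 164, 313, 312, 313, 313]
333 [134, 134, 133, 133, 133, 133, 135, 140, 143, 149, 156, 164, 306, 306, 304, 306]
338 [130, 130, 130, 131, 130, 129, 136, 142, 144, 149, 156, 303, 303, 303, 304, 303]
300 [[0.113, -0.107, 0.064], [0.112, -0.1, 0.063], [0.111, -0.093, 0.063], [0.097, -0.082, 0.056], [0.112, -0.079, 0.063], [-0.03, -0.036, -0.01], [-0.029, -0.033, -0.009], [-0.027, -0.03, -0.008], [-0.027, -0.026, -0.008], [0.111, -0.045, 0.062]]
31
[... 311 characters left out ...]
-0.095, 0.083], [-0.048, -0.038, -0.01], [-0.047, -0.035, -0.01], [-0.045, -0.033, -0.008], [-0.045, -0.03, -0.009], [-0.044, -0.027, -0.008], [-0.037, -0.025, -0.004], [0.111, -0.046, 0.082]]
330 [[0.101, -0.106, 0.086], [0.099, -0.098, 0.085], [-0.054, -0.039, -0.01], [-0.054, -0.037, -0.01], [-0.054, -0.034, -0.01], [-0.051, -0.032, -0.008], [-0.051, -0.029, -0.008], [-0.048, -0.026, -0.006], [-0.038, -0.025, -0.0], [0.1, -0.045, 0.085]]
345 [[0.12, -0.115, 0.113], [-0.064, -0.039, -0.01], [-0.064, -0.037, -0.01], [-0.065, -0.034, -0.011], [-0.061, -0.032, -0.008], [-0.061, -0.029, -0.008], [-0.061, -0.027, -0.009], [-0.05, -0.026, -0.001], [-0.039, -0.025, 0.006], [0.119, -0.049, 0.112]]
```

View pics/f2.png

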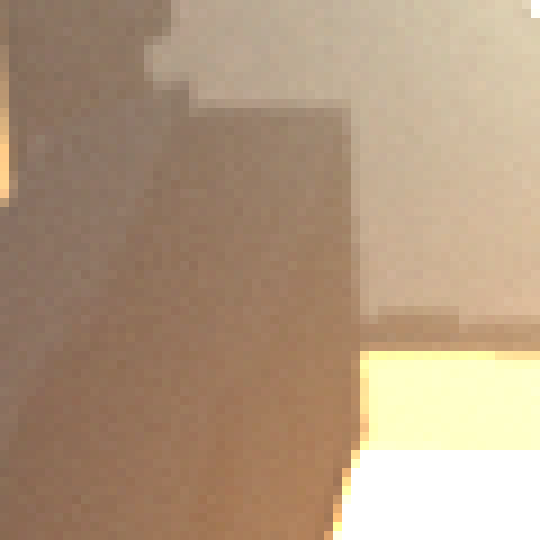

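```bash
python3 - <<'E'
from h import *
from cell import manip,cams
# tip x from picture row, for z=-9mm edge
for n,col in(("held",262),("tray",222)):
    c=dict(np.load(n+".npz"));K=c["T_tool_cam"]
    for row in (296,297):
        d=K[:3,:3]@rays(c,[(col,row)])[0];t=(-.009-K[2,3])/d[2];print(n,row,K[:3,3]+t*d)
s=manip.state();c=cams.capture("side");T=pose(c)
cv2.imwrite("pics/side1.png",c["image"])
q=project(c,T,np.array([s["tool_pos"]]))[0];print(s["tool_pos"],q)
x0,y0=(q-[60,60]).astype(int)
big=cv2.resize(c["image"][y0:y0+100,x0:x0+120],None,fx=6,fy=6,interpolation=cv2.INTER_NEAREST)
cv2.circle(big,tuple(int(v) for v in (q-[x0,y0])*6+3),4,(0,0,255),1);cv2.imwrite("pics/s1.png",big)
np.savez("side1.npz",**c)
E
```

```text
held 296 [-0.025  -0.0276 -0.009 ]
held 297 [-0.0259 -0.0274 -0.009 ]
tray 296 [-0.0252 -0.045  -0.009 ]
tray 297 [-0.0261 -0.0448 -0.009 ]
[ 0.4873 -0.2908  0.1185] [365.7059 195.1105]
```

View pics/s1.png

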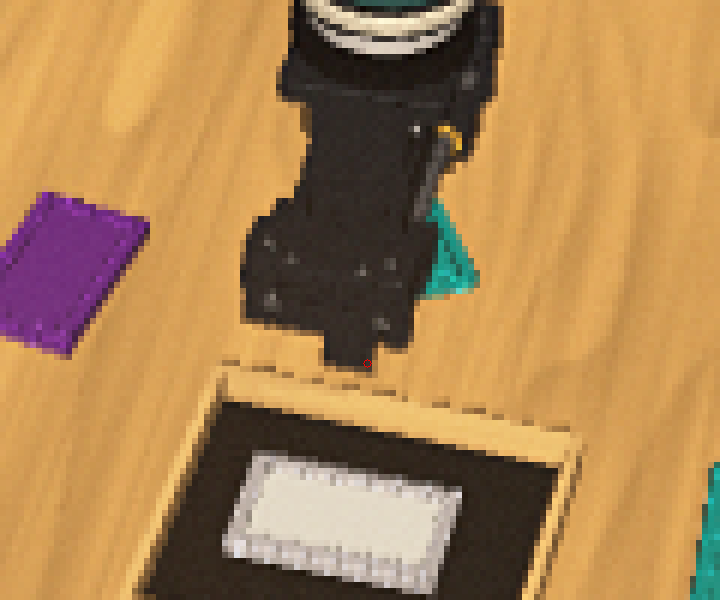

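```bash
python3 - <<'E'
from h import *
from cell import manip
c=dict(np.load("side1.npz"));T=pose(c);s=manip.state();print(s["tool_pos"],s["tcp_rot"],s["joint_pos"])
M=R.from_rotvec(s["tcp_rot"]).as_matrix();print(M)
for x in(0,-.01,-.019,-.025):
    P=s["tool_pos"]+np.array([[x,y,z] for y in(-.025,-.04) for z in(-.009,.009)])@M.T
    print(x,((project(c,T,P)-[305,135])*6+3).round(0).tolist())
z=c["z_map"]
for row in range(180,204,2): 
    print(row,[int(round(1000*z[row,x])) for x in range(352,374,2)])
P,zz=pts(c,T,[(x,r) for r in(190,192,194,195) for x in(360,362,364)]);print(P)
E
```

```text
[ 0.4873 -0.2907  0.1184] [-2.1982  0.0413  2.2037] [-0.5819  0.1432  1.9325 -0.      1.0688  1.028 ]
[[-0.0024 -0.039  -0.9992]
 [ 0.0016 -0.9992  0.039 ]
 [-1.     -0.0015  0.0025]]
0 [[334.0, 398.0], [374.0, 406.0], [326.0, 421.0], [367.0, 429.0]]
-0.01 [[335.0, 381.0], [375.0, 389.0], [327.0, 405.0], [368.0, 412.0]]
-0.019 [[336.0, 366.0], [376.0, 374.0], [328.0, 389.0], [368.0, 397.0]]
-0.025 [[336.0, 356.0], [377.0, 364.0], [328.0, 379.0], [369.0, 387.0]]
180 [1304, 1305, 1301, 1303, 1294, 1300, 1302, 1297, 1297, 1304, 1296]
182 [1315, 1311, 1303, 1306, 1303, 1299, 1296, 1301, 1299, 1293, 1293]
184 [1315, 1316, 1319, 1314, 1311, 1305, 1308, 1306, 1303, 1302, 1299]
186 [1332, 1327, 1330, 1327, 1325, 1321, 1311, 1309, 1304, 1305, 1303]
188 [1339, 1332, 1332, 1329, 1326, 1330, 1321, 1322, 1323, 1319, 1317]
190 [1640, 1336, 1336, 1334, 1333, 1331, 1333, 1328, 1329, 1323, 1317]
192 [1638, 1641, 1638, 1637, 1399, 1397, 1405, 1331, 1634, 1333, 1325]
194 [1628, 1633, 1631, 1635, 1403, 1406, 1401, 1395, 1624, 1629, 1631]
196 [1626, 1626, 1623, 1625, 1627, 1411, 1412, 1404, 1629, 1621, 1629]
198 [1584, 1581, 1583, 1624, 1623, 1614, 1618, 1621, 1624, 1617, 1620]
200 [1585, 1581, 1582, 1576, 1575, 1577, 1576, 1581, 1615, 1617, 1614]
202 [1586, 1590, 1585, 1584, 1581, 1577, 1575, 1575, 1567, 1568, 1572]
[[ 0.4892 -0.206   0.2125]
 [ 0.4842 -0.2055  0.2139]
 [ 0.4797 -0.2079  0.2128]
 [ 0.4963 -0.2502  0.1645]
 [ 0.4912 -0.2502  0.1656]
 [ 0.4871 -0.2572  0.1601]
 [ 0.4959 -0.2495  0.1583]
 [ 0.4913 -0.2526  0.1565]
 [ 0.4858 -0.2508  0.1592]
 [ 0.4963 -0.2525  0.152 ]
 [ 0.4906 -0.2492  0.1562]
 [ 0.4863 -0.2548  0.152 ]]
```

```bash
python3 - <<'E'
from h import *
from cell import manip,inverse_kinematics,cams
a=np.radians(-2.24);ux=np.array([np.cos(a),np.sin(a),0])
M=np.c_[[0,0,-1],[np.sin(a),-np.cos(a),0],[-np.cos(a),-np.sin(a),0]];rv=R.from_matrix(M).as_rotvec()
p=np.array([.4923,-.2916,0])-.004*ux
manip.set_gripper(.088)
print(manip.state()["clock"])
manip.move_linear(p+[0,0,-.009],rate=.15,rot=rv)
s=manip.state();b=s["contact_force"];print(s["clock"],s["tool_pos"],b)
z=-.009
for i in range(8):
    z-=.001;manip.move_linear(p+[0,0,z],rate=.02)
    s=manip.state();f=s["contact_force"];print(s["clock"],z,s["tool_pos"][2],f)
    if f[2]-b[2]>2.5 :break
E
```

```text
7.5917
8.6 [ 0.4891 -0.292  -0.0081] [-0.1652  0.0718 -0.1254]
8.85 -0.009999999999999998 -0.009053760066674417 [0.291  0.7246 0.1462]
9.1 -0.011 -0.0108675432656797 [-0.1333 -0.5455  0.4295]
9.35 -0.012 -0.012161571668635886 [ 0.107  -0.0987  0.0331]
9.6 -0.013000000000000001 -0.013144167339895714 [ 0.6787  0.7651 -0.5998]
9.85 -0.014000000000000002 -0.014128622834154982 [ 0.992   0.2258 -0.3954]
10.1 -0.015000000000000003 -0.01508261613019534 [-0.9361  0.4704 -0.3771]
10.35 -0.016000000000000004 -0.016055410782373367 [-0.5005  0.0068  0.2614]
10.6 -0.017000000000000005 -0.016367046964433654 [-1.299   0.9255  4.4972]
```

```bash
python3 - <<'E'
from h import *
from cell import manip,inverse_kinematics,cams
s0=manip.state()["tool_pos"]
a=np.radians(-2.24);ux=np.array([np.cos(a),np.sin(a),0])
p=np.array([.4923,-.2916,0])-.004*ux
manip.move_linear(p+[0,0,-.0143],rate=.03)
manip.set_gripper(.04,force=30)
s=manip.state();print(s["clock"],s["gripper_width"],s["tool_pos"],s["contact_force"],s["moment"])
manip.move_linear(p+[0,0,.06],rate=.15)
s=manip.state();c=cams.capture("wrist")
np.savez("held2.npz",tp=s["tool_pos"],tr=s["tcp_rot"],**c);cv2.imwrite("pics/held2.png",c["image"])
print(s["clock"],s["gripper_width"],s["tool_pos"],s["contact_force"],s["moment"])
E
```

```text
11.3917 0.0597784799566741 [ 0.4882 -0.2914 -0.0144] [ 0.5282 -0.1709 -1.2871] [-0.0492  0.0945 -0.0134]
12.0333 0.05965839380919937 [ 0.4878 -0.2911  0.0595] [ 0.0747  0.208  -0.7447] [-0.0233  0.1881 -0.0367]
```

View pics/held2.png

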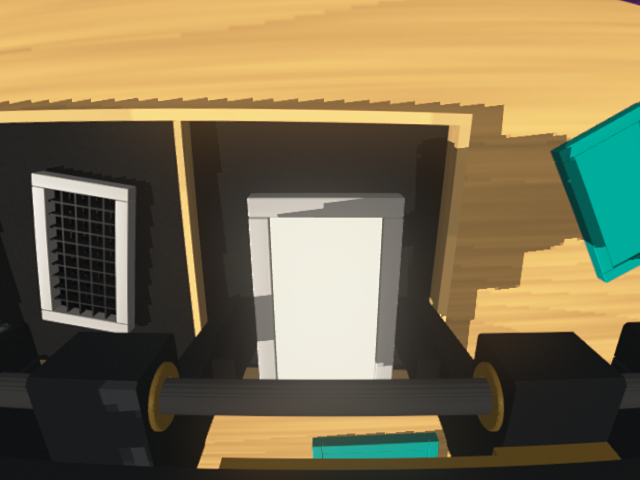

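```bash
python3 - <<'E'
from h import *
c=dict(np.load("held2.npz"));K=c["T_tool_cam"]
px=[(x,r) for r in range(200,216,2) for x in range(256,400,4)]+[(x,r) for r in range(222,335,4) for x in(258,261,264,389,392,395)]
P,z=pts(c,K,px)
P=P[abs(P[:,0]+.034)<.006]
for k in range(3):
    A=np.c_[P[:,1:],np.ones(len(P))];co=np.linalg.lstsq(A,P[:,0],rcond=None)[0];r=P[:,0]-A@co;P=P[abs(r)<2.5*r.std()]
print("top plane x = %.4f y + %.4f z + %.4f"%tuple(co),r.std(),len(P))
n=np.array([1,-co[0],-co[1]]);n/=np.linalg.norm(n);p0=np.array([co[2],0,0])
g=[(256,194),(330,194),(396,194.5),(248.5,200),(404,200),(270,217),(383,217)]
print(onplane(c,K,g,p0,n)*1000)
im=c["image"].max(2)
for x in(280,330,380): print(x,im[186:222,x])
E
```

```text
top plane x = -0.0006 y + 0.0007 z + -0.0320 0.0005596390395613552 456
[[-32.0573 -26.2437 -55.0319]
 [-32.074    1.6358 -55.0322]
 [-32.0888  26.5086 -54.9201]
 [-32.0539 -29.2252 -52.7381]
 [-32.0892  29.6743 -52.8276]
 [-32.0539 -21.3458 -46.1002]
 [-32.0799  22.0165 -46.1685]]
280 [ 59  59  61  60  61  60  66  84  92  91  93 120 179 199 205 206 205 206
 207 208 206 207 207 208 210 211 212 196 127 119 125 180 242 241 239 240]
330 [ 61  61  62  62  61  62  68  85  93  94  94 122 179 199 207 200 163 122
 120 121 120 121 121 122 122 123 123 124 125 123 123 174 242 242 240 240]
380 [ 53  54  55  56  54  54  59  80  88  90  89  95 112 115 115 117 116 116
 116 117 118 117 117 117 118 119 120 118 119 119 120 167 243 243 241 241]
```

```bash
python3 - <<'E'
from h import *
c=dict(np.load("held2.npz"));K=c["T_tool_cam"]
g=[(325,385),(325,398),(325,412),(120,340),(120,400),(60,350),(325,462),(250,470),(560,340),(325,475)]
P,z=pts(c,K,g);print(np.c_[g,P*1000])
E
cat > ins.py <<'E'
from h import *
d=np.load("pocket.npz");O=d["O"];F=d["F"]
C=np.array([-.0270,.0002,-.0041])
def tcp(xL,zL,alpha,y=0):
    """TCP pose so that lead bottom edge is at pocket (xL,zL) mm with tilt alpha (deg)"""
    a=np.radians(alpha);xd=np.array([np.cos(a),0,-np.sin(a)]);zd=np.array([np.sin(a),0,np.cos(a)])
    ce=np.array([xL,y,zL])/1000-.05*xd+.005*zd
    M=F@np.c_[-zd,[0,-1,0],-xd]
    return O+F@ce-M@C,R.from_matrix(M).as_rotvec()
def where(s):
    """lead bottom edge in pocket mm, tilt deg, from state"""
    M=R.from_rotvec(s["tcp_rot"]).as_matrix();ce=F.T@(s["tool_pos"]+M@C-O);D=F.T@M
    xd=-D[:,2];zd=-D[:,0];return np.r_[(ce+.05*xd-.005*zd)*1000,np.degrees(-np.arcsin(xd[2])),np.degrees(np.arcsin(xd[1]))]
def fp(s):return F.T@s["contact_force"]
E
python3 - <<'E'
from ins import *
from cell import inverse_kinematics
for a in((-8,60,3.5),(-8,3,3.5),(50,3,3.5),(51,0,0)):
    p,r=tcp(*a);print(a,p,inverse_kinematics(p,r))
E
```

```text
[[ 325.      385.     -102.9636   -0.0787  -26.0282]
 [ 325.      398.     -105.6887   -0.0724  -24.817 ]
 [ 325.      412.     -105.9234   -0.0694  -21.1876]
 [ 120.      340.      -96.9555  -48.0877  -33.1192]
 [ 120.      400.     -113.0375  -40.3107  -29.9054]
 [  60.      350.     -102.5117  -59.0573  -33.7822]
 [ 325.      462.     -115.5467   -0.0479  -17.4372]
 [ 250.      470.     -121.8065  -13.4398  -22.5924]
 [ 560.      340.      -97.936    54.5226  -33.7632]
 [ 325.      475.     -122.3529   -0.0378  -22.1955]]
(-8, 60, 3.5) [0.5301 0.1196 0.1249] [-0.1391  0.0706  2.0836  0.553   1.0577 -0.2909]
(-8, 3, 3.5) [0.5342 0.1484 0.0759] [-0.0819  0.1407  2.1127  0.5966  0.9493 -0.3089]
(50, 3, 3.5) [0.5413 0.1978 0.1055] [ 0.0145  0.1139  2.0774  0.5853  0.9581 -0.1884]
(51, 0, 0) [0.542  0.2029 0.1012] [-0.0129  0.1293  2.0932  0.6671  0.9598 -0.2744]
```

```bash
python3 - <<'E'
from ins import *
from cell import manip,cams
p,r=tcp(-8,60,3.5);manip.move_pose(p,r)
s=manip.state();print(s["clock"],where(s),fp(s))
p,r=tcp(-8,12,3.5);manip.move_linear(p,rate=.12,rot=r)
s=manip.state();c=cams.capture("wrist")
np.savez("w1.npz",tp=s["tool_pos"],tr=s["tcp_rot"],**c);cv2.imwrite("pics/w1.png",c["image"])
c2=cams.capture("side");cv2.imwrite("pics/w1s.png",cv2.resize(c2["image"][280:440,220:400],None,fx=4,fy=3.7))
print(s["clock"],where(s),fp(s),s["gripper_width"])
E
```

```text
13.5583 [-8.7205 -0.0722 59.7599  3.5418 -0.0653] [ 0.1382  0.3186 -0.9952]
14.1083 [-8.2297 -0.0612 11.9258  3.5039 -0.0268] [-1.2425 -0.0773 -0.8719] 0.05970882769744917
```

View pics/w1.png

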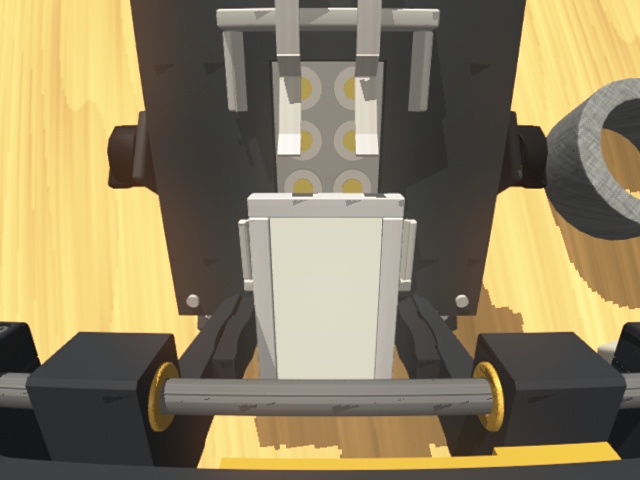

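View pics/w1s.png

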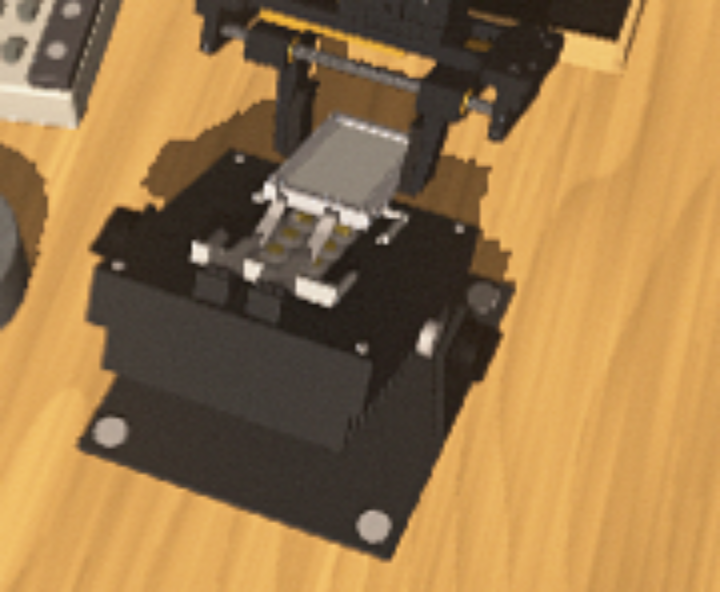

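```bash
python3 - <<'E'
from ins import *
c=dict(np.load("w1.npz"));T=pose(c,(c["tp"],c["tr"]));zp=F[:,2]
def loc(px,h):return (onplane(c,T,px,O+h*zp,zp)-O)@F*1000
im=c["image"].max(2).astype(int)
def prof(r,a,b):print(r,a,im[r,a:b])
prof(15,210,224);prof(15,432,446);prof(80,218,252);prof(80,404,440);prof(150,270,310);prof(150,350,390);prof(240,236,256);prof(240,395,420);prof(270,238,262);prof(270,390,418)
print("col",im[2:36,260],im[2:36,400])
E
```

```text
15 210 [ 62  62  62  62  59  69 138 177 176 174 174 174 174 174]
15 432 [165 139 137 137 138 137 136 102  64  59  59  60  60  60]
80 218 [ 59  60  59  60  60  59  59  72 122 167 170 166 166 165 157 143 138 130
 114 115 114 114 115 115 115 116 115  92  64  56  55  56  56  55]
80 404 [ 55  54  53  53  54  66  96 115 115 115 115 115 115 114 114 114 116 119
 128 135 137 137 135 133 125  80  51  48  50  50  49  49  50  50  49  49]
150 270 [ 65  64  63  59  59  85 129 185 253 254 253 253 253 252 252 252 253 253
 253 253 253 253 252 252 251 251 251 251 253 255 199 171 174 176 176 175
 173 171 170 169]
150 350 [174 175 174 174 171 184 249 248 247 247 247 246 245 245 246 246 247 247
 247 246 245 243 243 242 242 243 245 242 195 115  59  55  58  62  63  63
  62  62  62  61]
240 236 [ 66  66  66  87 151 173 172 167 164 152 147 136 121 115 170 187 188 187
 188 186]
240 395 [186 185 184 185 185 182 156 155 167 168 168 167 162 153 171 172 170 166
 160 136  91  61  61  65  66]
270 238 [ 69  68  67  69 103 155 171 169 166 164 149 146 127 116 171 189 188 189
 187 186 187 188 187 186]
270 390 [187 187 187 186 186 185 185 185 182 152 145 167 169 168 162 152 170 172
 169 167 164 144  99  64  61  63  63  64]
col [ 66  67  66  66  64  98 208 245 210 158 140 139 139 138 139 150 167 165
 163 161 159 153 137 115  95  86  87  86  85  70  59  59  60  59] [ 57  57  58  58  55  59 110 190 210 185 180 177 175 174 172 170 168 165
 163 160 159 155 140 117  98  87  85  87  85  70  57  56  57  56]
```

```bash
python3 - <<'E'
from ins import *
c=dict(np.load("w1.npz"));T=pose(c,(c["tp"],c["tr"]));zp=F[:,2]
def loc(px,h):return ((onplane(c,T,px,O+h*zp,zp)-O)@F*1000)
print("stop ends",loc([(215.6,15),(439.3,15)],.011))
print("stop inner top edge",loc([(260,25.3),(400,25.3)],.011), "inner bottom", loc([(260,31),(400,31)],0))
print("upper side rims outer",loc([(225.6,80),(428.8,80)],.004))
print("lower side rims outer",loc([(239.6,240),(415.3,240)],.004),loc([(242.3,270),(411.6,270)],.004))
print("clip tips",loc([(289.3,154.5),(367.3,154.5)],.0235))
# diffuser edges at its top plane
K=c["T_tool_cam"];print("diff",onplane(c,K,[(248,205),(404,205),(330,197.5)],np.array([-.032,0,0]),np.array([1.,0,0]))*1000)
# face z
g=[(x,y) for y in range(120,290,5) for x in (185,195,205,455,465,475)]
P,z=pts(c,T,g);r=((P-O)@F)[:,2]*1000;print(np.median(r),np.percentile(r,[20,80]))
E
```

```text
stop ends [[ 55.8775  39.5423  11.    ]
 [ 55.9372 -39.1088  11.    ]]
stop inner top edge [[ 52.315   24.0183  11.    ]
 [ 52.3768 -25.4068  11.    ]] inner bottom [[ 52.1182  25.8582  -0.    ]
 [ 52.1843 -27.4727   0.    ]]
upper side rims outer [[ 34.5431  39.4824   4.    ]
 [ 34.603  -38.9952   4.    ]]
lower side rims outer [[-31.8163  39.3072   4.    ]
 [-31.7388 -39.3233   4.    ]] [[-46.7131  39.3394   4.    ]
 [-46.6314 -38.964    4.    ]]
clip tips [[  8.7043  13.8281  23.5   ]
 [  8.7306 -14.1166  23.5   ]]
diff [[-32.     -30.2243 -51.2597]
 [-32.      29.1702 -51.3332]
 [-32.       0.9805 -54.145 ]]
-0.0350205452109507 [-0.4351  0.577 ]
```

```bash
python3 - <<'E'
from ins import *
from cell import manip,cams
def go(xL,zL,a,rate):
    p,r=tcp(xL,zL,a);manip.move_linear(p,rate=rate,rot=r);s=manip.state()
    print(round(s["clock"],2),(xL,zL,a),where(s),"f",fp(s),"w",round(s["gripper_width"],4),"M",F.T@s["moment"]);return s
s=go(-8,2.5,3.5,.05)
for x in(8,20,28,36,42):
    s=go(x,2.5,3.5,.05)
    f=fp(s)
    if abs(f).max()>12:break
c2=cams.capture("wrist");cv2.imwrite("pics/w2.png",c2["image"])
E
```

```text
14.55 (-8, 2.5, 3.5) [-8.1004  0.3422  2.198   3.5038 -0.0055] f [-0.4053 -0.3001 -1.6258] w 0.0593 M [ 0.0257  0.3693 -0.0096]
15.02 (8, 2.5, 3.5) [ 8.5253 -0.1241  2.6697  3.5021  0.0648] f [-0.3142 -0.0339 -1.5086] w 0.0592 M [ 0.0594  0.3503 -0.0666]
15.41 (20, 2.5, 3.5) [20.3832 -0.071   2.5726  3.5009  0.0449] f [-0.4579 -0.3603 -0.4306] w 0.0592 M [ 0.0055  0.3839 -0.0816]
15.72 (28, 2.5, 3.5) [28.077   0.3525  2.1824  3.5071  0.0174] f [-1.373  -0.582  -3.5552] w 0.0599 M [ 0.1011  0.5192 -0.0423]
16.02 (36, 2.5, 3.5) [36.3312  0.2816  2.3173  3.4811  0.0127] f [-0.6236 -0.4366 -4.2331] w 0.0595 M [0.2098 0.6381 0.0047]
16.29 (42, 2.5, 3.5) [43.4478 -0.4074  2.9344  3.3954  0.0229] f [ 2.549   0.8963 -4.29  ] w 0.0595 M [ 0.0793  0.0357 -0.0198]
```

View pics/w2.png

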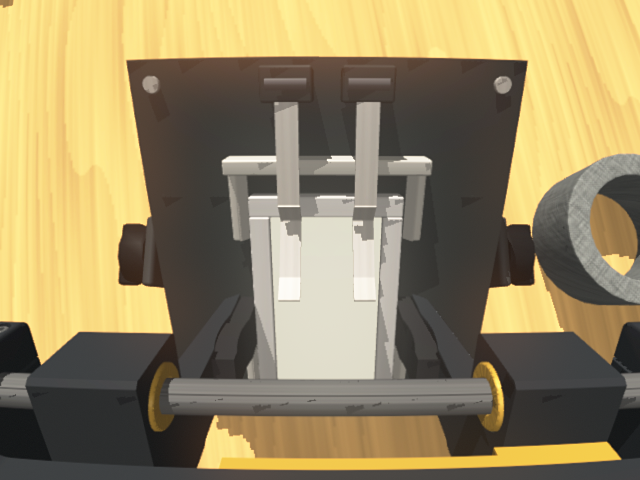

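```bash
python3 - <<'E'
from ins import *
from cell import manip,cams
def go(xL,zL,a,rate):
    p,r=tcp(xL,zL,a);manip.move_linear(p,rate=rate,rot=r);s=manip.state()
    print(round(s["clock"],2),(xL,zL,a),where(s),"f",fp(s),"w",round(s["gripper_width"],4),"M",F.T@s["moment"]);return s
s=go(47,2.5,3.5,.03)
for x in(49,50,51,52,53):
    s=go(x,2.2,3.5,.02)
    f=fp(s)
    if f[0]<-6:break
c2=cams.capture("wrist");cv2.imwrite("pics/w3.png",c2["image"])
np.savez("w3.npz",tp=s["tool_pos"],tr=s["tcp_rot"],**c2)
E
```

```text
16.66 (47, 2.5, 3.5) [47.2466 -0.1266  2.5986  3.4899  0.0133] f [ 0.0274 -0.273  -4.3702] w 0.0593 M [ 0.0274  0.3972 -0.0061]
16.91 (49, 2.2, 3.5) [48.8315  0.1     2.0721  3.5128 -0.0042] f [-1.0721  0.4396 -3.9709] w 0.0595 M [ 0.0785  0.5424 -0.0184]
17.16 (50, 2.2, 3.5) [49.8493  0.1215  2.1215  3.5103 -0.0014] f [-2.6472  0.8592 -3.6639] w 0.0594 M [0.1202 0.715  0.0486]
17.41 (51, 2.2, 3.5) [51.034   0.0182  2.2069  3.4989  0.0004] f [-1.311   0.5281 -4.8149] w 0.0596 M [ 0.1214  0.6465 -0.0335]
17.66 (52, 2.2, 3.5) [51.5924  0.07    2.0792  3.5397  0.0045] f [-3.5403 -0.418  -3.9562] w 0.0594 M [ 0.0345  1.1024 -0.0162]
17.91 (53, 2.2, 3.5) [51.6365  0.1239  1.8832  3.6272  0.0068] f [-8.1091 -0.7287 -2.6439] w 0.0593 M [-0.0295  1.6251 -0.0842]
```

View pics/w3.png

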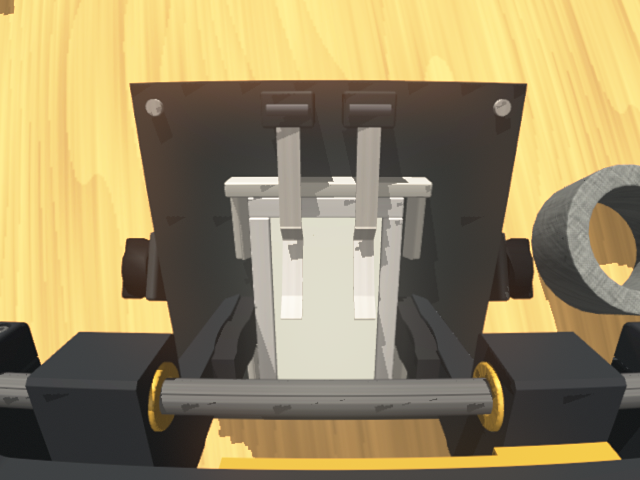

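```bash
python3 - <<'E'
from ins import *
from cell import manip,cams
def go(xL,zL,a,rate):
    p,r=tcp(xL,zL,a);manip.move_linear(p,rate=rate,rot=r);s=manip.state()
    print(round(s["clock"],2),(xL,zL,a),where(s),"f",fp(s),"w",round(s["gripper_width"],4),"M",F.T@s["moment"]);return s
go(51.2,1.5,3,.02)
for z,a in((1.2,1.5),(.8,.5),(.5,0),(0,0),(-.5,0),(-1,0)):
    s=go(51,z,a,.03)
    f=fp(s)
    if f[2]>3 or abs(f).max()>12:break
c2=cams.capture("wrist");cv2.imwrite("pics/w4.png",c2["image"])
np.savez("w4.npz",tp=s["tool_pos"],tr=s["tcp_rot"],**c2)
c2=cams.capture("side");cv2.imwrite("pics/w4s.png",cv2.resize(c2["image"][280:440,220:400],None,fx=4,fy=3.7))
E
```

```text
18.21 (51.2, 1.5, 3) [51.4468 -0.0799  1.5516  2.9573 -0.0413] f [-1.1922  0.0349 -3.4008] w 0.0595 M [ 0.1079  0.6409 -0.0824]
18.46 (51, 1.2, 1.5) [51.1684  0.1243  1.2361  1.4932 -0.044 ] f [-2.3791  0.8845 -3.6814] w 0.0596 M [0.1835 0.6175 0.0385]
18.71 (51, 0.8, 0.5) [51.4449 -0.2336  1.0621  0.4948 -0.0104] f [-0.3092 -0.7643 -3.0096] w 0.0593 M [ 0.1603  0.417  -0.0173]
18.96 (51, 0.5, 0) [51.4552 -0.3748  0.8048 -0.0301 -0.0019] f [ 0.9341  0.8023 -2.5055] w 0.0597 M [ 0.1323  0.2862 -0.0208]
19.21 (51, 0, 0) [51.3995 -0.3928  0.3429 -0.0229  0.0091] f [ 1.3054  0.3875 -2.0282] w 0.0593 M [ 0.1209  0.1961 -0.0346]
19.46 (51, -0.5, 0) [51.3656 -0.3705 -0.0804 -0.0249  0.0107] f [1.496  0.4154 2.3245] w 0.0594 M [ 0.2041  0.0418 -0.0728]
19.71 (51, -1, 0) [51.3807 -0.3513 -0.1309 -0.0199  0.0343] f [1.3434 2.3254 6.2708] w 0.0595 M [ 0.4833  0.0664 -0.0676]
```

View pics/w4.png

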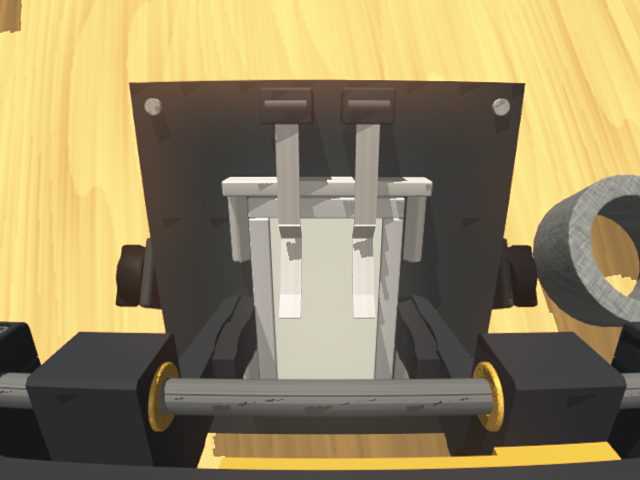

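View pics/w4s.png

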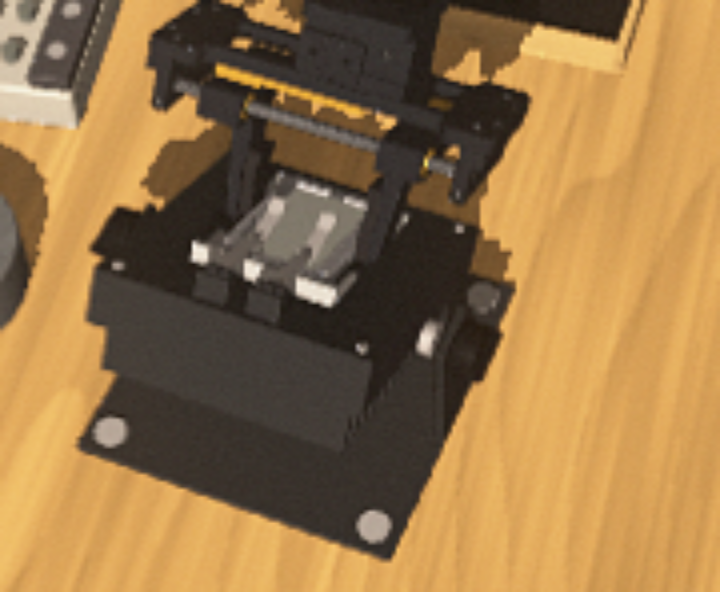

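```bash
python3 - <<'E'
from ins import *
from cell import manip,cams
def go(xL,zL,a,rate):
    p,r=tcp(xL,zL,a);manip.move_linear(p,rate=rate,rot=r);s=manip.state()
    print(round(s["clock"],2),(xL,zL,a),where(s),"f",fp(s),"w",round(s["gripper_width"],4));return s
go(51.2,-.2,0,.03)
manip.set_gripper(.085)
s=manip.state();print(s["clock"],s["gripper_width"],fp(s))
go(51.2,8,0,.06)
s=go(45,100,0,.15)
c=cams.capture("wrist");cv2.imwrite("pics/end.png",c["image"]);np.savez("end.npz",tp=s["tool_pos"],tr=s["tcp_rot"],**c)
c=cams.capture("side");cv2.imwrite("pics/ends.png",cv2.resize(c["image"][280:440,220:400],None,fx=4,fy=3.7))
E
```

```text
20.06 (51.2, -0.2, 0) [51.2913 -0.3802 -0.0872 -0.0061 -0.0055] f [ 1.4715 -0.5821  0.7962] w 0.0599
20.6083 0.08504494224541159 [-0.756  -0.255   1.0701]
20.89 (51.2, 8, 0) [51.466  -0.5923  8.7499 -0.0101  0.0227] f [0.4704 0.2836 0.0714] w 0.085
21.66 (45, 100, 0) [44.6942  0.4252 99.4639  0.0032 -0.035 ] f [ 0.0459 -0.1442 -0.2933] w 0.0851
```

View pics/end.png

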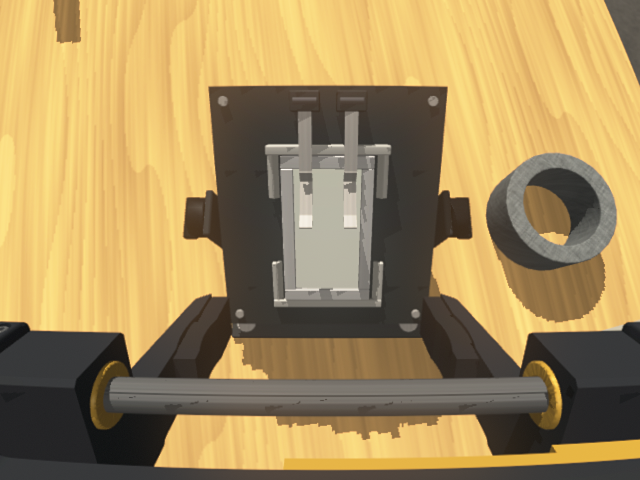

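View pics/ends.png

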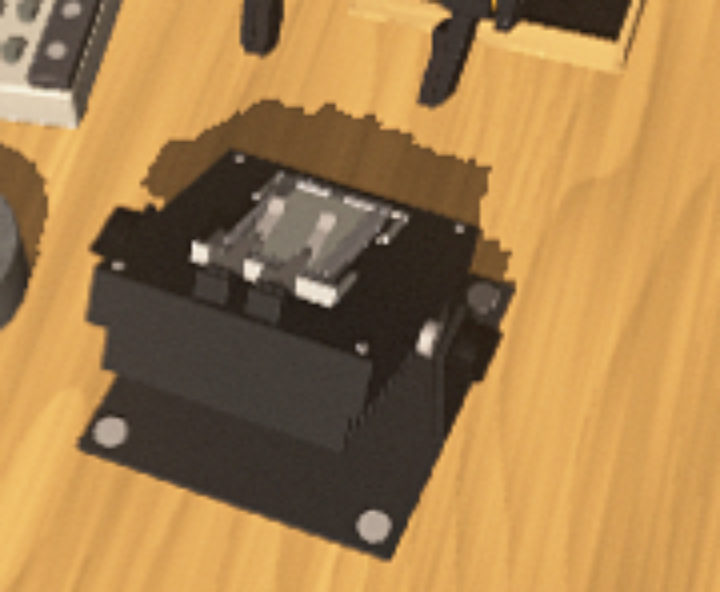

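```bash
python3 - <<'E'
from ins import *
from cell import cams,manip
c=dict(np.load("end.npz"));T=pose(c,(c["tp"],c["tr"]));zp=F[:,2]
def L(px):return ((pts(c,T,px)[0]-O)@F*1000)
for nm,px in(("left",[(288,y) for y in range(180,285,3)]),("right",[(367,y) for y in range(180,285,3)]),("low",[(x,293) for x in range(292,362,3)]),("up",[(x,162) for x in range(320,336,2)]),("glass",[(328,y) for y in range(175,285,3)])):
    q=L(px);k=np.polyfit(q[:,0 if nm not in("low","up") else 1],q[:,2],1);print(nm,np.median(q,0),"slope",k[0])
q=L([(x,y) for y in range(110,310,4) for x in list(range(228,262,4))+list(range(400,425,4))]);A=np.c_[q[:,:2],np.ones(len(q))];r=np.linalg.lstsq(A,q[:,2],rcond=None)[0];print("face plane vs before",r)
def loc(px,h):return ((onplane(c,T,px,O+h*zp,zp)-O)@F*1000)
print("low end edge",loc([(296,289),(360,289.5),(293,299),(363,299)],.010),"sides",loc([(282,175),(374,175),(283.5,280),(371,280)],.010))
b=cams.capture("top");a=dict(np.load("top0.npz"))
d=cv2.absdiff(b["image"],a["image"]).max(2);cv2.imwrite("pics/top1.png",b["image"])
print("clock",manip.state()["clock"],"tray left diff",(d[235:305,318:376]>40).sum())
E
```

```text
left [ 1.8896 26.5165 10.0061] slope 0.0039333751023599905
right [  2.0645 -26.2925   9.9304] slope -0.002006877416656885
low [-43.4252   0.7433  10.0895] slope -0.0038869696917522606
up [47.5413  0.5457  9.8821] slope -0.07177769032746709
glass [ 2.6892 -0.2102  7.565 ] slope 0.7000170753782634
face plane vs before [ 0.0139 -0.0023  1.2259]
low end edge [[-40.3743  22.226   10.    ]
 [-40.718  -22.8481  10.    ]
 [-48.2068  24.5636  10.    ]
 [-48.1574 -25.2148  10.    ]] sides [[ 39.3968  29.2233  10.    ]
 [ 39.4429 -29.4327  10.    ]
 [-33.483   30.7885  10.    ]
 [-33.4229 -30.3125  10.    ]]
clock 21.8083 tray left diff 757
```

View pics/top1.png

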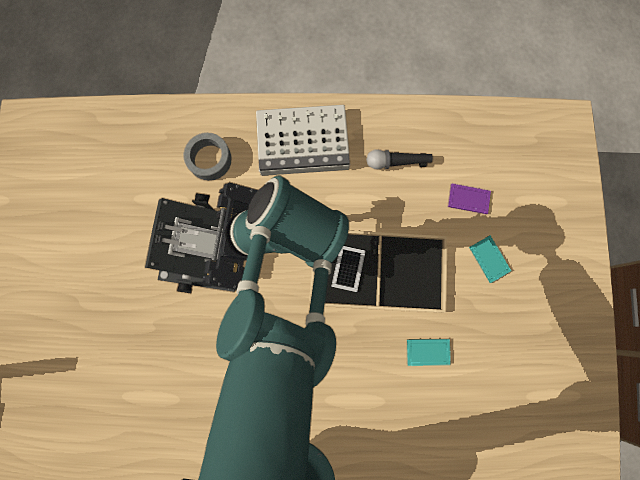

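```bash
python3 - <<'E'
import cv2
im=cv2.imread("pics/end.png")[130:320,250:405];cv2.imwrite("pics/endc.png",cv2.resize(im,None,fx=3.1,fy=3.1,interpolation=cv2.INTER_NEAREST))
E
```

```text
(no output)
```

View pics/endc.png

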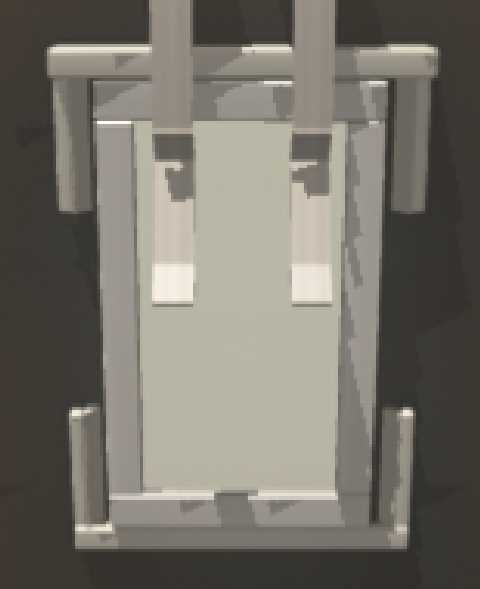

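```bash
python3 - <<'E'
from ins import *
from cell import order
c=dict(np.load("end.npz"));T=pose(c,(c["tp"],c["tr"]))
q=(pts(c,T,[(x,y) for y in range(110,320,4) for x in list(range(228,262,3))+list(range(398,430,3))])[0]-O)@F*1000
for k in range(5):
    A=np.c_[q[:,:2],np.ones(len(q))];r=np.linalg.lstsq(A,q[:,2],rcond=None)[0];e=q[:,2]-A@r;q=q[abs(e)<max(1,2*e.std())]
print(r,e.std(),len(q))
order.close_job()
E
```

```text
[ 0.0001  0.0003 -0.0344] 0.5292892629100886 1057
the job is handed in; nothing more can be done
```

The diffuser is out of the tray and fitted to the lamp. I handed the job in at about 22 s of the 40 s; no verdict is reported.

**What I did:** I gripped the diffuser across its width and slid it up the slope, tilted about 3.5°, under both clips. It met the end stop at about 8 N, the largest slide force I read. I then laid it flat, pressing lightly (about 6 N), let go and backed off.

**Last checks:**
- **Fit:** The frame top lies 10.0 mm and the glass 7.6 mm above the pocket floor. It is flat to about 0.004 rad, inside the rims and centred to about 1 mm. Its lower edge is at x ≈ -48 mm, behind the rim (inner face at -52 mm). In the picture both clips rest on the glass.
- **Lamp aim:** The face plane is unchanged from before to within 0.0003 rad.
- **Other things:** The louvre and the table items look unmoved in the top view. The arm partly hid the tray and cast a shadow there, so I checked the louvre by eye only; an image difference over it was not usable.

**What went wrong or disagreed:**
- **First grasp:** It closed above the diffuser and moved nothing. The fingertips end about 24 mm short of the reported TCP. Two cameras and touching the tray liner confirmed this, and I corrected for it.
- **Depth slopes:** One on the glass (0.70) and one on the upper frame bar (-0.07) disagreed with the flat result. I put these down to clip and edge pixels in the samples, but did not check.

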